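# Serve the long bread roll with the kitchen tongs

### The job

Pick up the kitchen tongs by the black grips on their arms, close their jaws on the sides of the long bread roll on the chopping board and lift it with the tongs, without the gripper touching any bread. Carry the roll over the middle of the plate and finish while still holding it there in the tongs, raised so that the roll's centre is at least 12 cm above the machine top; do not put it down or let go. Leave the round bun and everything else where they are.

Things in the scene. Friction and masses are not known exactly. Their poses are not given: they have to be found in the camera images.
- tongs_grip (a point): Steel spring tongs lying on edge on the machine top, 220 mm long, 26 mm high. Point midway between the arms at their black grip pads, half-way up (13 mm). x runs along the tongs to the jaws, y across, z up. Grip pads: 50 mm long, on the outside of each arm, outer faces 50 mm apart when open. Nothing bridges the arms between hinge (90 mm behind) and jaw tips.
- tongs_jaws (a point): Point midway between the two flat jaws, half-way up, 95 mm ahead of tongs_grip on the same axes. Jaws: 40 mm long (x), 26 mm high, inner faces 79 mm apart when open, outer faces 90 mm. Open jaws can come down over the roll from above.
- tongs: The whole tongs, 0.11 kg; origin 13 mm below tongs_grip, same axes. Pressing the grip pads together closes both arms evenly; a spring opens them: 4 N on each pad at first, 8 N when closed on the roll. Pads 45 mm apart leave the jaws about 68 mm apart; pads 31 mm apart bring the jaws onto the 42 mm roll.
- tongs_left: The tongs' arm and jaw on their +y side. Its origin lies on the hinge.
- tongs_right: The tongs' arm and jaw on their -y side. Its origin lies on the hinge.
- roll_center (a point): Centre of the long bread roll, 84 mm long (its x axis), 42 mm wide (y), 42 mm high, round sides and tapered ends, three cuts across the top, 0.05 kg; it lies on the chopping board, its centre 21 mm above the board.
- roll: The same long bread roll; origin in the centre of its underside.
- bun_center (a point): Centre of the round bun, 70 mm across and 42 mm high, cross cut on top, on the same board beside the roll. To be left alone.
- bun: The same round bun; origin in the centre of its underside.
- board: Wooden chopping board, 200 mm (x) by 300 mm (y), 22 mm thick, fixed. Origin in the centre of its underside, on the machine top.
- plate: Round side plate, 150 mm across, 16 mm high, on the machine top. Origin in the centre of its underside.
- jam_jar: Jam jar, 65 mm across, 94 mm high, behind the board. Origin in the centre of its underside. Bystander.
- mug: White mug, 79 mm across, 88 mm high, behind the board. Origin in the centre of its underside. Bystander.
- honey_jar: Honey jar, 70 mm across, 102 mm high, behind the board. Origin in the centre of its underside. Bystander.
- teaspoon: Steel teaspoon, 130 x 27 mm, 11 mm high, lying near the front edge. Origin in the centre of its underside. Bystander.
- pegs: Small heap of clothes pegs, 95 x 102 mm, 12 mm high, near the front edge. Origin in the centre of its underside. Bystander.

How it is judged:
By the outcome, as a careful person would: the job done as asked, in the order asked, and still so for the second after the job is handed in, while the arm keeps its last pose, push and grip.
It also fails if it takes over 50 s, if anything falls off the work surface, if the arm or the gripper's body presses on something with over 40 N, if the wrist force passes 120 N, or if a joint passes its speed limit or range.

### The arm

A 6-joint arm with a two-finger parallel gripper is mounted at the origin on a cart in front of the work surface, level with it; the furniture and walls round the work are solid. World frame = base frame: x ahead of the robot, y to its left, z up, the work surface at z = 0. Lengths are in m, angles in rad, forces in N, time in s.
With the tool pointing down it reaches from about 0.35 to 0.775 m from the base axis. Payload 7.3 kg.
Tool frame: the origin (TCP) lies at the very end of the fingers, on their centre line; the grasp point (between the pads) lies 19 mm behind it; z points along the fingers, y is the line along which they close (so a half turn about z gives the same grasp; the last joint's range is limited). The gripper opens to 92 mm and grips with 3 to 60 N. Pads are 19 mm wide; open, the fingers measure 130 mm over their backs; the gripper's body (75 mm by 190 mm) begins 47 mm behind the grasp point.
Start: joints at [-1.442, 0.342, 1.524, -0, 1.275, -0.146], TCP at [0.142, -0.505, 0.227] pointing down, gripper open.
Joint ranges: [-2.53, 2.53], [-0.77, 2.02], [0.04, 2.7], [-1, 4.14], [0.28, 2.66], [-3.11, 3.11]. Speed limits (rad/s): [2.57, 2.57, 3.14, 3.14, 3.14, 3.14].

### API

Orientations are given as [roll, pitch, yaw] about the fixed x, y, z axes, in that order (R = Rz(yaw) Ry(pitch) Rx(roll)).
In Python, from cell import * gives the robot as it stands.
- The arm moves only by the tool step_arm, never from a script. Its argument "commands" is a list of rows, each a list of 7 numbers: the opening, from 0 (shut) to 1 (fully open), then the shift along the world's x, y, z in cm, then the turn, a rotation vector about the world's x, y, z in rad. A call has 1 to 5 rows; each row is the pose to reach, as a shift and turn from the pose commanded when the call began; what a row does not reach only later rows make up. A row lasts 1/12 s, in which the tool goes at most 41.7 mm and 7.16 degrees, less where a joint would pass 70% of its speed; a pose out of reach is approached as far as the arm can. A call with a gripper value outside its range is refused whole. The fingers move at their own pace and stop on an object; "grip_force" is the grip in N (left out, the last holds). Time passes only in rows, so rows that repeat a pose let the fingers close. It gives the time, the measured TCP pose, the force, the opening and the grip force at its end, in the units of the state.
- observe(): the state, without advancing time (a new reading comes with each control period).
- read_camera(name): name is "scene" or "side" or "wrist"; returns the picture (480x640x3 uint8, red, green, blue); there is no depth.
- camera_model(name): a dict with "vfov" (degrees; the focal length in pixels is half the picture's height over the tangent of half this angle, whatever the lens; pixels are square), "cx", "cy" (the principal point, pixels), "world_to_cam" (4x4, takes a point from world to camera coordinates). Camera axes: x right, y up, looking along -z (the intrinsics and any distortion apply to the point x, -y, -z); pixel columns grow to the right and rows downward; lengths in m; the calibration is good to about 2 mm. A picture is of the moment at which its call begins: read the wrist's pose just before it. camera_model takes no time and is no camera call; for the wrist camera it gives the pose at the moment of the call.
- hand_in(): hands the job in; it is judged then, once.
The state is a dict: "time": time; "qpos": joint angles; "qvel": joint speeds; "joint_efforts": joint torques, N m; "tool_pos": TCP position; "tool_rot": TCP orientation; "contact_force": force on the tool from outside, world axes, zero at the start; "torque": the same for the moment, N m; "opening": finger opening in m; "grip_force": force on a finger pad.
Only numpy, scipy, OpenCV 4.12 (cv2) and the standard library are available. Lean on these libraries where they do the work, as an engineer would, in place of code of your own. Each camera call takes 0.05 s, during which the arm holds its last target. There are 200 camera calls.

## Working session

There is one attempt and no reset: what is moved stays moved. The work goes in short steps, Python scripts to look and compute and a tool call to move; the robot and the scene stay as the last step left them, time stands still between calls to the robot, and variables do not carry over. Pictures are saved under pics/ and viewed, at most 10 in all, crops included, and the job is handed in when it is done.

Besides the shell and the picture viewer there is one more tool, called as name([rows], argument=value, ...), one row to a line, values as JSON. step_arm: Moves the arm, as the interface text tells. Its arguments: {"type":"object","properties":{"commands":{"type":"array"},"grip_force":{"type":"number"}},"required":["commands"]}

```bash
mkdir -p pics; python3 - <<'E'
from cell import *
import cv2
for n in("scene","side"):
    cv2.imwrite(f"pics/{n}0.png",read_camera(n)[:,:,::-1]); m=camera_model(n); print(n,m)
print(observe())
E
```

```text
scene {'vfov': 47.22020494946734, 'cx': 317.79297861212797, 'cy': 234.394862057909, 'world_to_cam': array([[-0.80021032, -0.59945553,  0.01779068,  0.43126109],
       [ 0.36312504, -0.46069837,  0.80987482, -0.23251629],
       [-0.47728781,  0.65453042,  0.5863329 , -1.17046616],
       [ 0.        ,  0.        ,  0.        ,  1.        ]])}
side {'vfov': 57.275548541352904, 'cx': 320.8950468877994, 'cy': 250.30028160915842, 'world_to_cam': array([[-0.93461298, -0.35515599, -0.01904717,  0.51569958],
       [ 0.19922142, -0.56712256,  0.79917634, -0.16110822],
       [-0.29463434,  0.74312598,  0.60079479, -0.80020402],
       [ 0.        ,  0.        ,  0.        ,  1.        ]])}
{'time': 0.1, 'qpos': array([-1.44198951e+00,  3.42638211e-01,  1.52490789e+00, -2.37900100e-06,
        1.27538053e+00, -1.46001766e-01]), 'qvel': array([-9.34020488e-05,  1.95844603e-04, -1.96013670e-03, -1.80928370e-03,
       -9.99617184e-04,  1.04005012e-03]), 'joint_efforts': array([ 1.96797722e-03, -4.32003093e+01, -2.44693834e+01,  7.19947438e-02,
        5.26457315e-02, -5.33384639e-05]), 'tool_pos': array([ 0.14243966, -0.50494298,  0.2261269 ]), 'tool_rot': array([-3.14027254e+00, -1.91820857e-04,  2.74809152e-01]), 'contact_force': array([ 0.04939617, -0.68589091,  0.8575386 ]), 'torque': array([-0.05628126,  0.01231726,  0.00497838]), 'grip_force': 0.0, 'opening': 0.0918311252812817}
```

View pics/scene0.png

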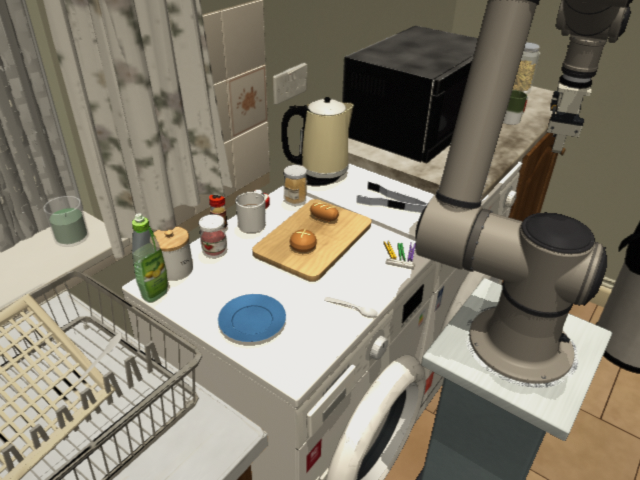

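View pics/side0.png

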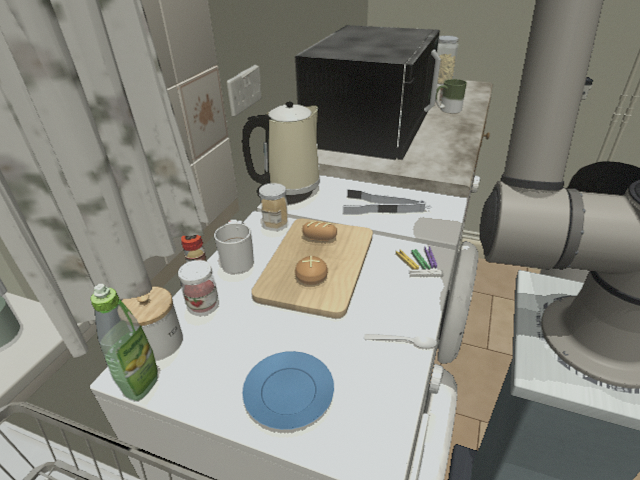

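```bash
cat >h.py <<'E'
import numpy as np
from cell import *
def ray(n,u,v,z,m=None):
    m=m or camera_model(n); f=240/np.tan(np.radians(m["vfov"]/2))
    T=np.array(m["world_to_cam"]); R,t=T[:3,:3],T[:3,3]
    d=R.T@np.array([(u-m["cx"])/f,-(v-m["cy"])/f,-1]); c=-R.T@t
    return c+d*(z-c[2])/d[2]
def proj(n,p,m=None):
    m=m or camera_model(n); f=240/np.tan(np.radians(m["vfov"]/2))
    q=np.array(m["world_to_cam"])@np.r_[p,1]
    return m["cx"]+f*q[0]/-q[2], m["cy"]-f*q[1]/-q[2]
E
python3 - <<'E'
import cv2,numpy as np
im=cv2.imread("pics/side0.png")
a=cv2.resize(im[180:225,335:440],None,fx=7,fy=7,interpolation=2)[:300,:735]
b=cv2.resize(im[215:290,290:390],None,fx=4,fy=4,interpolation=2)
o=np.zeros((600,735,3),np.uint8); o[:300]=a[:300]; o[300:,:400]=b; cv2.imwrite("pics/c1.png",o)
E
```

```text
(no output)
```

View pics/c1.png

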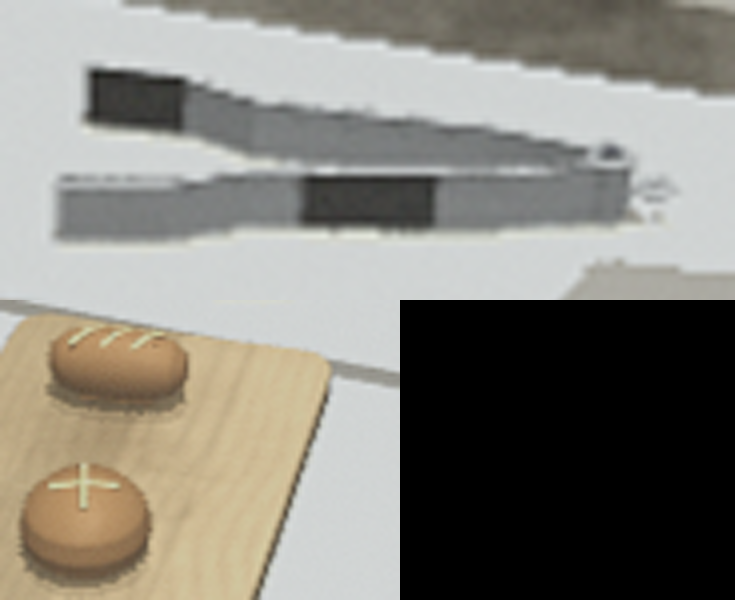

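```bash
python3 - <<'E'
from h import *
s=lambda u,v:(335+u/7,180+v/7)
for nm,(u,v),z in [("nearjawtip top",(55,182),.026),("nearjawtip bot",(57,240),0),("farjawtip top(inner)",(88,70),.026),("pad L bot",(303,228),0),("pad R bot",(437,228),0),("pad L top",(303,177),.026),("pad R top",(437,174),.026),("hinge end top",(628,165),.026),("hinge pin",(607,152),.026)]:
    print(nm,ray("side",*s(u,v),z)[:2].round(4))
print("roll",ray("side",319.5,230.5,.043).round(4), ray("side",302.5,231,.043).round(4),ray("side",337,231.5,.043).round(4))
print("bun",ray("side",290+85/4,215+218/4,.043).round(4))
print("roll sc",ray("scene",325,211,.043).round(4),"bun",ray("scene",303.5,240,.043).round(4))
for n,l in(("side",[(289,389)]),("scene",[(252,318)])):
  for p in l: print("plate",ray(n,*p,.012).round(4))
print("board corners",[ray("side",*p,.022)[:2].round(3) for p in((374,232),(333,313),(255,299),(296,218))])
E
```

```text
nearjawtip top [ 0.5834 -0.2448]
nearjawtip bot [ 0.5828 -0.2462]
farjawtip top(inner) [ 0.598 -0.329]
pad L bot [ 0.498  -0.2845]
pad R bot [ 0.4506 -0.3008]
pad L top [ 0.4979 -0.278 ]
pad R top [ 0.4518 -0.2962]
hinge end top [ 0.3867 -0.3254]
hinge pin [ 0.3957 -0.3322]
roll [ 0.5912 -0.0969  0.043 ] [ 0.6277 -0.082   0.043 ] [ 0.5515 -0.1064  0.043 ]
bun [0.5563 0.0418 0.043 ]
roll sc [ 0.5912 -0.1012  0.043 ] bun [0.5554 0.0394 0.043 ]
plate [0.492  0.3025 0.012 ]
plate [0.4929 0.3019 0.012 ]
board corners [array([ 0.477, -0.162]), array([0.479, 0.125]), array([0.637, 0.141]), array([ 0.678, -0.158])]
```

step_arm([
  [1,3.4,1.9,0,0,0,0],
  [1,6.8,3.8,0,0,0,0],
  [1,10.2,5.7,0,0,0,-0.03],
  [1,13.6,7.6,0,0,0,-0.06],
  [1,17,9.5,0,0,0,-0.08],
])

```text
time: 0.52
tool_pos: [0.3137, -0.409, 0.2264]
tool_rot: [-3.141, 0.0, 0.193]
contact_force: [0.6, -1.8, 0.1]
opening: 0.0918
grip_force: 0.0
```

step_arm([
  [1,3.4,1.9,0,0,0,0],
  [1,6.8,3.8,0,0,0,0],
  [1,10.2,5.7,0,0,0,0],
  [1,13.6,7.6,0,0,0,0],
  [1,15.4,9.5,0,0,0,0],
])

```text
time: 0.93
tool_pos: [0.4694, -0.3137, 0.2262]
tool_rot: [-3.141, -0.001, 0.196]
contact_force: [-1.2, -0.4, 0.4]
opening: 0.0914
grip_force: 0.0
```

step_arm([
  [1,0,0,0,0,0,0],
  [1,0,0,0,0,0,0],
])

```text
time: 1.1
tool_pos: [0.4671, -0.3141, 0.2261]
tool_rot: [-3.141, 0.001, 0.198]
contact_force: [-1.1, 0.1, 0.1]
opening: 0.0918
grip_force: 0.0
```

```bash
python3 - <<'E'
from h import *
import cv2,json
o=observe();m=camera_model("wrist");im=read_camera("wrist")
print(o["time"],o["tool_pos"],o["tool_rot"],proj("wrist",[.481,-.3145,.026],m)); 
json.dump({k:np.array(v).tolist() for k,v in m.items()},open("w1.json","w"))
cv2.imwrite("pics/w1.png",im[:,:,::-1])
E
```

```text
1.1 [ 0.46710489 -0.31406565  0.22611605] [-3.14082475e+00  9.73829444e-04  1.97911908e-01] (np.float64(315.04678736562), np.float64(200.31217762858944))
```

View pics/w1.png

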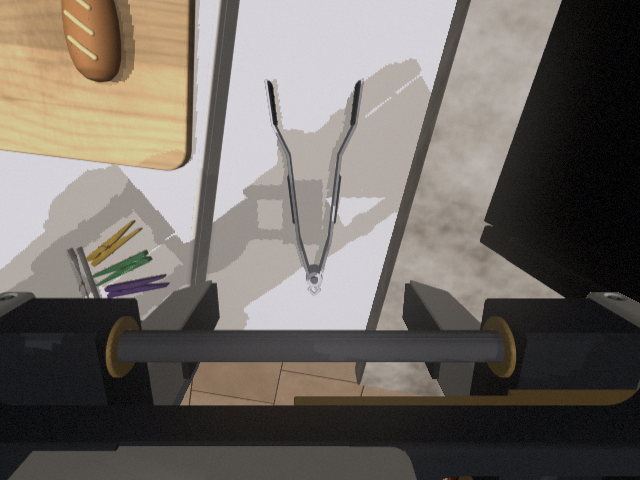

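```bash
python3 - <<'E'
from h import *
import json
m=json.load(open("w1.json"))
r=lambda u,v,z=.026:ray("wrist",u,v,z,m)[:2]
jl,jr,h=r(267,82),r(361,82),r(314,280)
print(jl,jr,np.linalg.norm(jl-jr),h,np.linalg.norm((jl+jr)/2-h))
for q in((jl+jr)/2-h, np.array([[0,1],[-1,0]])@(jl-jr)): print("yaw",np.arctan2(q[1],q[0]))
print("pads",r(289,176),r(294,222),r(341,175),r(336,221))
d=(jl+jr)/2-h;d/=np.linalg.norm(d);print("grip",h+.09*d,(jl+jr)/2-.115*d)
print("roll low end",r(102,80,.043),"cuts",[r(*p,.064) for p in((80,48),(79,23))])
E
```

```text
[ 0.58155068 -0.24826108] [ 0.59871092 -0.33431337] 0.0877466244372684 [ 0.39401592 -0.33102824] 0.20010096234567587
yaw 0.19993418308785996
yaw 0.19683433547340654
pads [ 0.50007424 -0.28388407] [ 0.45424941 -0.29749238] [ 0.51128371 -0.33494895] [ 0.46389939 -0.34031082]
grip [ 0.48222309 -0.31315381] [ 0.47742164 -0.31412678]
roll low end [ 0.55274411 -0.10660425] cuts [array([ 0.57297329, -0.10020615]), array([ 0.59102214, -0.09928576])]
```

step_arm([
  [1,1.5,0,-4,0,0,0],
  [1,1.5,0,-8,0,0,0],
  [1,1.5,0,-12,0,0,0],
  [1,1.5,0,-16,0,0,0],
  [1,1.5,0,-18,0,0,0],
])

```text
time: 1.57
tool_pos: [0.4781, -0.3148, 0.0421]
tool_rot: [-3.136, 0.005, 0.193]
contact_force: [-0.7, 1.0, -0.1]
opening: 0.092
grip_force: 0.0
```

step_arm([
  [1,0,0,-2,0,0,0],
  [1,0,0,-3.5,0,0,0],
  [1,0,0,-4.2,0,0,0],
  [1,0,0,-4.2,0,0,0],
])

```text
time: 1.9
tool_pos: [0.4797, -0.3156, 0.0032]
tool_rot: [-3.139, 0.002, 0.193]
contact_force: [-0.6, -0.2, 0.5]
opening: 0.0918
grip_force: 0.0
```

step_arm([
  [0.49,0,0,0,0,0,0],
  [0.49,0,0,0,0,0,0],
  [0.49,0,0,0,0,0,0],
  [0.49,0,0,0,0,0,0],
  [0.49,0,0,0,0,0,0],
], grip_force=20)

```text
time: 2.32
tool_pos: [0.4818, -0.3156, 0.0055]
tool_rot: [3.14, -0.001, 0.195]
contact_force: [0.1, 0.7, 0.4]
opening: 0.0626
grip_force: 0.0
```

step_arm([
  [0.49,0,0,0,0,0,0],
  [0.49,0,0,0,0,0,0],
  [0.49,0,0,0,0,0,0],
  [0.49,0,0,0,0,0,0],
  [0.49,0,0,0,0,0,0],
])

```text
time: 2.73
tool_pos: [0.4818, -0.3154, 0.0051]
tool_rot: [3.141, -0.001, 0.195]
contact_force: [0.7, 1.6, 2.7]
opening: 0.045
grip_force: 5.7
```

step_arm([
  [0.47,0,0,0,0,0,0],
  [0.47,0,0,0.5,0,0,0],
  [0.47,0,0,1.5,0,0,0],
  [0.47,0,0,3,0,0,0],
  [0.47,0,0,5,0,0,0],
])

```text
time: 3.15
tool_pos: [0.4805, -0.3147, 0.0545]
tool_rot: [-3.139, 0.002, 0.195]
contact_force: [0.1, 0.2, -1.7]
opening: 0.0433
grip_force: 5.0
```

step_arm([
  [0.47,0,0,2,0,0,0],
  [0.47,0,0,4,0,0,0],
  [0.47,0,0,5.5,0,0,0],
  [0.47,0,0,6,0,0,0],
  [0.47,0,0,6,0,0,0],
])

```text
time: 3.57
tool_pos: [0.4819, -0.3158, 0.1164]
tool_rot: [3.139, -0.002, 0.195]
contact_force: [-0.3, -0.1, -1.4]
opening: 0.0429
grip_force: 5.0
```

```bash
python3 - <<'E'
from h import *
import cv2,json
o=observe();m=camera_model("wrist");im=read_camera("wrist");s=read_camera("side")
print(o["time"],o["tool_pos"],o["tool_rot"],o["opening"],o["grip_force"])
json.dump({k:np.array(v).tolist() for k,v in m.items()},open("w2.json","w"))
cv2.imwrite("pics/w2.png",np.vstack([im[:360],cv2.resize(s[120:280,290:530],None,fx=640/240,fy=1.5,interpolation=2)])[:,:,::-1])
E
```

```text
3.5667 [ 0.48194444 -0.31584455  0.11641391] [ 3.13914635e+00 -1.67990146e-03  1.94713936e-01] 0.04290225987936596 5.038041261796025
```

View pics/w2.png

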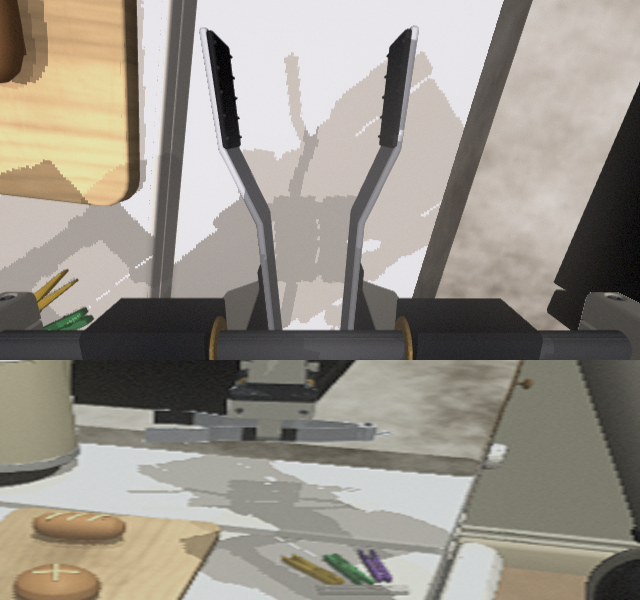

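step_arm([
  [0.47,0,2,3,0,0,0],
  [0.47,0,5,5,0,0,0],
  [0.47,-1,9,5,0,0,0],
  [0.47,-2,13,5,0,0,0],
  [0.47,-3,16.5,5,0,0,0],
])

```text
time: 4.08
tool_pos: [0.45, -0.148, 0.1636]
tool_rot: [-3.14, 0.002, 0.195]
contact_force: [0.8, 0.7, -1.7]
opening: 0.0431
grip_force: 5.0
```

step_arm([
  [0.47,0,2.5,0,0,0,0],
  [0.47,0,3.5,0,0,0,0],
  [0.47,0,3.5,0,0,0,0],
  [0.47,0,3.5,0,0,0,0],
])

```text
time: 4.42
tool_pos: [0.4517, -0.1157, 0.1643]
tool_rot: [3.141, 0.001, 0.196]
contact_force: [0.1, 0.4, 0.2]
opening: 0.043
grip_force: 5.0
```

```bash
python3 - <<'E'
from h import *
import cv2,json
o=observe();m=camera_model("wrist");im=read_camera("wrist")
print(o["time"],o["tool_pos"],o["tool_rot"],o["opening"],o["grip_force"])
json.dump({k:np.array(v).tolist() for k,v in m.items()},open("w3.json","w"))
cv2.imwrite("pics/w3.png",im[:,:,::-1])
E
```

```text
4.4167 [ 0.45170238 -0.11568278  0.16426105] [3.14133106e+00 6.57458010e-04 1.95971463e-01] 0.04296294750780508 5.03803399617027
```

View pics/w3.png

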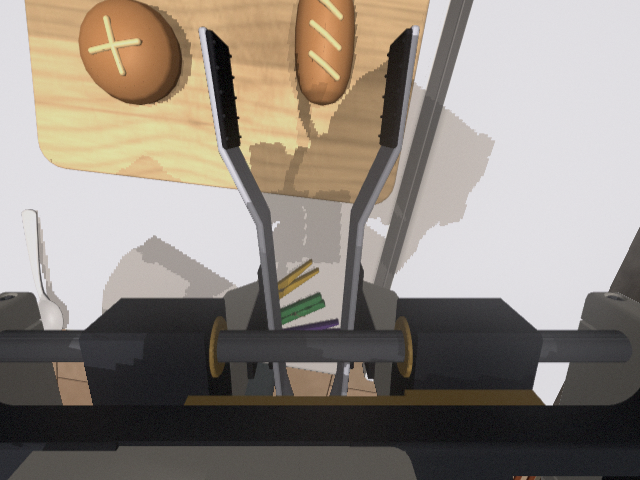

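```bash
python3 - <<'E'
from h import *
import json
m=json.load(open("w3.json")); r=lambda u,v,z:ray("wrist",u,v,z,m)[:2]
print("cuts",[r(*p,.064).round(4) for p in((324,65),(324.5,36),(329,7))])
print("end",r(323,103,.040),"sides",r(296,40,.043),r(354,40,.043))
a,b=r(203,28,.185),r(416,28,.185)
print("tips",a,b,np.linalg.norm(a-b)); o=np.array([.4517,-.1157]); c=np.cos(.196);s=np.sin(.196)
print("tip mid in tool frame (x,y)",np.array([[c,s],[-s,c]])@((a+b)/2-o))
print("bun",r(113,45,.064))
E
```

```text
cuts [array([ 0.5736, -0.0994]), array([ 0.5904, -0.0962]), array([ 0.607 , -0.0956])]
end [ 0.55236546 -0.10396668] sides [ 0.58903236 -0.07677677] [ 0.59695951 -0.11688908]
tips [ 0.55593604 -0.05618156] [ 0.57007193 -0.12770898] 0.07291087212647454
tip mid in tool frame (x,y) [0.11379907 0.00162374]
bun [0.55844726 0.03845668]
```

step_arm([
  [0.47,2.5,-0.1,0,0,0,0],
  [0.47,4.7,-0.1,-1,0,0,0],
  [0.47,4.7,-0.1,-3,0,0,0],
  [0.47,4.7,-0.1,-5,0,0,0],
  [0.47,4.7,-0.1,-5,0,0,0],
])

```text
time: 4.88
tool_pos: [0.4966, -0.1172, 0.1108]
tool_rot: [-3.138, 0.006, 0.193]
contact_force: [-0.1, 0.3, -0.2]
opening: 0.0435
grip_force: 5.0
```

```bash
python3 - <<'E'
from h import *
import cv2,json
o=observe();m=camera_model("wrist");im=read_camera("wrist")
print(o["time"],o["tool_pos"],o["tool_rot"],o["opening"],o["grip_force"])
cv2.imwrite("pics/w4.png",im[:300,:,::-1])
E
```

```text
4.8833 [ 0.49659455 -0.11715376  0.11078577] [-3.1380244   0.00633857  0.19309427] 0.04352594951869857 5.038067832865636
```

View pics/w4.png

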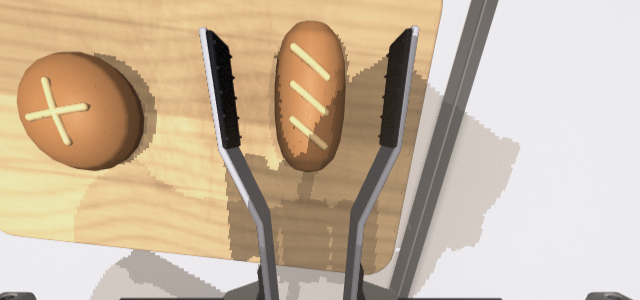

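step_arm([
  [0.47,0.1,0,-2.5,0,0,0],
  [0.47,0.1,0,-4.5,0,0,0],
  [0.47,0.1,0,-6,0,0,0],
  [0.47,0.1,0,-7.3,0,0,0],
  [0.47,0.1,0,-7.6,0,0,0],
])

```text
time: 5.35
tool_pos: [0.4991, -0.1171, 0.0379]
tool_rot: [-3.141, 0.001, 0.194]
contact_force: [-0.4, 0.5, -1.4]
opening: 0.0432
grip_force: 5.0
```

step_arm([
  [0.47,0,0,0,0,0,0],
  [0.4,0,0,0,0,0,0],
  [0.36,0,0,0,0,0,0],
  [0.34,0,0,0,0,0,0],
  [0.25,0,0,0,0,0,0],
], grip_force=24)

```text
time: 5.77
tool_pos: [0.4999, -0.1166, 0.0396]
tool_rot: [3.141, -0.001, 0.195]
contact_force: [-0.5, -0.5, 0.2]
opening: 0.0317
grip_force: 24.0
```

step_arm([
  [0.2,0,0,0,0,0,0],
  [0.2,0,0,0,0,0,0],
  [0.2,0,0,0,0,0,0],
  [0.2,0,0,0,0,0,0],
  [0.2,0,0,0,0,0,0],
])

```text
time: 6.18
tool_pos: [0.4996, -0.1164, 0.0389]
tool_rot: [3.141, -0.0, 0.195]
contact_force: [-2.2, -0.1, 3.3]
opening: 0.0315
grip_force: 24.0
```

step_arm([
  [0.2,0,0,0.5,0,0,0],
  [0.2,0,0,1.3,0,0,0],
  [0.2,0,0,2.5,0,0,0],
  [0.2,0,0,4,0,0,0],
  [0.2,0,0,5.5,0,0,0],
])

```text
time: 6.6
tool_pos: [0.4992, -0.1161, 0.0945]
tool_rot: [-3.141, 0.001, 0.195]
contact_force: [0.2, 0.1, -1.4]
opening: 0.0318
grip_force: 24.0
```

step_arm([
  [0.2,0,0,2,0,0,0],
  [0.2,0,0,4.5,0,0,0],
  [0.2,0,0,7,0,0,0],
  [0.2,0,0,9,0,0,0],
  [0.2,0,0,9,0,0,0],
])

```text
time: 7.02
tool_pos: [0.5015, -0.1169, 0.1883]
tool_rot: [3.137, -0.007, 0.195]
contact_force: [0.2, -0.1, -0.9]
opening: 0.0317
grip_force: 24.0
```

```bash
python3 - <<'E'
from h import *
import cv2
o=observe();im=read_camera("wrist");s=read_camera("side")
print(o["time"],o["tool_pos"],o["tool_rot"],o["opening"],o["grip_force"],o["qpos"])
cv2.imwrite("pics/w5.png",np.vstack([im[:300],cv2.resize(s[100:320,250:530],(640,300),interpolation=2)])[:,:,::-1])
E
```

```text
7.0167 [ 0.50152186 -0.11693819  0.1883385 ] [ 3.13721097 -0.00683736  0.1950497 ] 0.03167516282754243 23.9744433760643 [-3.77996298e-01  3.54111519e-01  1.61858989e+00  2.76945196e-05
  1.16077042e+00  9.97754376e-01]
```

View pics/w5.png

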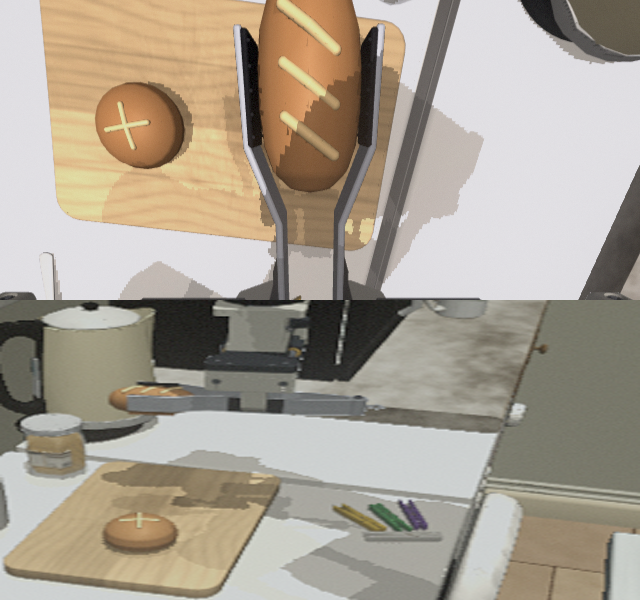

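step_arm([
  [0.2,-0.4,1.5,0,0,0,0],
  [0.2,-1,4,0,0,0,0],
  [0.2,-1.8,7,0,0,0,0],
  [0.2,-2.6,10.2,0,0,0,0],
  [0.2,-3.4,13.4,0,0,0,0],
])

```text
time: 7.53
tool_pos: [0.4634, 0.0196, 0.1821]
tool_rot: [-3.14, 0.004, 0.194]
contact_force: [-0.2, -0.2, -2.2]
opening: 0.0314
grip_force: 24.0
```

step_arm([
  [0.2,-0.8,3.2,0,0,0,0],
  [0.2,-1.6,6.4,0,0,0,0],
  [0.2,-2.4,9.6,0,0,0,0],
  [0.2,-3.2,12.8,0,0,0,0],
  [0.2,-4,16,0,0,0,0],
])

```text
time: 7.95
tool_pos: [0.4231, 0.1795, 0.1823]
tool_rot: [-3.142, 0.004, 0.195]
contact_force: [0.9, 0.3, -0.7]
opening: 0.0316
grip_force: 24.0
```

step_arm([
  [0.2,-0.8,3.2,0,0,0,0],
  [0.2,-1.6,6.4,0,0,0,0],
  [0.2,-2.2,9,0,0,0,0],
  [0.2,-2.5,10.3,0,0,0,0],
  [0.2,-2.6,10.6,0,0,0,0],
])

```text
time: 8.37
tool_pos: [0.3971, 0.2858, 0.1821]
tool_rot: [3.141, 0.003, 0.198]
contact_force: [-0.7, -0.1, -2.1]
opening: 0.0322
grip_force: 24.0
```

step_arm([
  [0.2,0,0,0,0,0,0],
  [0.2,0,0,0,0,0,0],
  [0.2,0,0,0,0,0,0],
])

```text
time: 8.62
tool_pos: [0.3993, 0.2827, 0.1833]
tool_rot: [3.141, 0.001, 0.194]
contact_force: [0.2, -0.3, -2.0]
opening: 0.0317
grip_force: 24.0
```

```bash
python3 - <<'E'
from h import *
import cv2
o=observe();im=read_camera("scene");s=read_camera("side")
print(o["time"],o["tool_pos"],o["tool_rot"],o["opening"],o["grip_force"],o["qpos"])
cv2.imwrite("pics/s6.png",np.hstack([cv2.resize(im[150:400,120:453],(400,300),interpolation=2),cv2.resize(s[180:480,180:580],(400,300))])[:,:,::-1])
p=o["tool_pos"]+[.0915,.0195,.004]; print(p,proj("scene",p),proj("side",p))
E
```

```text
8.6167 [0.39930363 0.28273486 0.18325717] [3.14094641e+00 1.19090393e-03 1.93798588e-01] 0.031720959441545064 23.97485911846161 [ 4.59532470e-01  3.19603077e-01  1.68616679e+00 -3.42508395e-04
  1.13714163e+00  1.83667395e+00]
[0.49080363 0.30223486 0.18725717] (np.float64(248.06164265474413), np.float64(255.35352296513958)) (np.float64(281.90025316034746), np.float64(311.8326097222124))
```

View pics/s6.png

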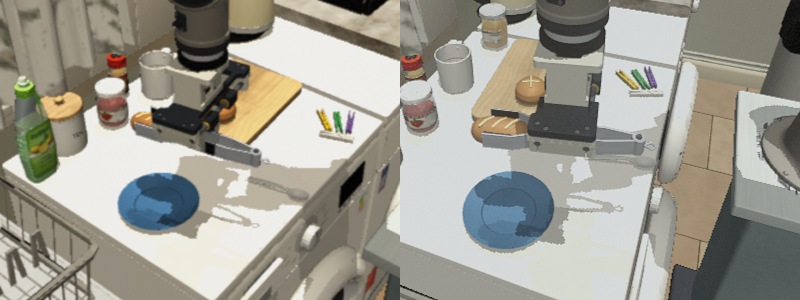

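step_arm([
  [0.2,0.1,0,0,0,0,0],
  [0.2,0.1,0,0,0,0,0],
  [0.2,0.1,0,0,0,0,0],
  [0.2,0.1,0,0,0,0,0],
])

```text
time: 9.05
tool_pos: [0.4006, 0.2835, 0.1838]
tool_rot: [3.142, -0.0, 0.194]
contact_force: [0.5, -0.2, -0.6]
opening: 0.0316
grip_force: 24.0
```

```bash
python3 -c "
from cell import *
print(hand_in())"
```

```text
the job is handed in; nothing more can be done
None
```

The roll is held in the tongs over the middle of the plate, its centre about 19 cm above the machine top by my estimate; the job is handed in at about 9 s of arm time, and no verdict was returned.

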